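Open the indexing head and hold its index plunger out

TASK

Take the loop handle of the black indexing head's lid and open the lid all the way, until it rests on its stop and stays open. Then grip the red knob of the sprung index plunger inside, pull it straight up as far as it goes so that the pin is clear of its hole in the index ring, and finish while still holding it there, so that the carver could turn the work. Leave the other things on the bench where they are.

Things in the scene. Friction and masses are not known exactly. Their poses are not given: they have to be found in the camera images.
- case: black open-topped case bolted to the bench, 140 (x) x 220 (y) x 120 (z) mm, walls 5 mm; 8 mm high mounting strips reach 25 mm out in front and behind. Origin: centre of its underside on the bench; x points from front wall to hinge wall (roughly away from the robot), z up. A half-carved wooden piece 72 mm across, axis 42 mm up, sticks out of the +y side to 242 mm from the origin
- lid (a joint): black lid, 140 x 220 x 8 mm, 0.15 to 0.31 kg, hinged along the top of the case's far (+x) wall: 0 rad shut, 1.75 rad open on its stop, a little past upright. Almost no friction: let go before upright (1.57) it falls shut, after it it leans on its stop by itself
- lid_handle (a point): middle of the lid's orange loop handle: a round bar 12 mm thick, 88 mm free length along the case's y, 38 mm (axis) out from the lid's front edge in the lid's plane; free gap between bar and edge 32 mm, nothing above or below. 178 mm from the hinge line; 124 mm above the bench when shut, about 295 mm when open
- lid_hinge (a point): middle of the lid's hinge line, which runs along the case's y axis: 70 mm from the case's origin along its x, 120 mm above the bench
- index_unit: brass index ring (56 mm across, 18 mm thick) on the spindle in the case, with an aluminium bridge over it (24 mm wide in the case's y, spanning the case in x, top 80 mm above the bench) that carries the plunger; clamped anywhere along y. Origin: on the bench plane below the plunger, 12 mm in front of the case's middle; axes as the case's
- plunger (a joint): sprung index plunger with a red knob: 0 m seated in its hole in the ring, grows as it is pulled straight up, 0.018 m on its upper stop. The pin is 9 mm deep in the hole. The spring pulls it back with about 5 N at 0 and 11 N at 0.018, and it snaps home when let go
- plunger_knob (a point): centre of the red knob, an upright cylinder 26 mm across and 24 mm high; 102 mm above the bench when seated (knob from 90 to 114 mm), under the shut lid. Beside it in the case's +y and -y there is free room (55 mm or more from the knob to the case walls), down to the spindle (top at 48 mm)
- pliers: bystander, to be left alone: pliers with red handles lying flat, about 180 x 58 x 16 mm; origin on its underside, near the middle of its length
- brush: bystander, to be left alone: bench brush lying flat, about 200 mm long; origin on its underside, near the middle of its length
- burr_block: bystander, to be left alone: wooden block 60 x 100 x 30 mm with small burrs standing in it (52 mm high in all); origin on its underside, near the middle of its length
- wax_jar: bystander, to be left alone: small amber jar with white cap, 60 mm diameter, 60 mm high; origin on its underside, near the middle of its length

How it is judged:
By the outcome, as a careful person would: the job done as asked, in the order asked, and still so for the second after the job is handed in, while the arm keeps its last pose, push and grip.
It also fails if it takes over 50 s, if anything falls off the work surface, if the arm or the gripper's body presses on something with over 40 N, if the wrist force passes 120 N, or if a joint passes its speed limit or range.

ROBOT

A 6-joint arm with a two-finger parallel gripper is mounted at the origin on the work surface. World frame = base frame: x ahead of the robot, y to its left, z up, the work surface at z = 0. Lengths are in m, angles in degrees, forces in N, time in s.
With the tool pointing down it reaches from about 0.25 to 0.725 m from the base axis. Payload 9.7 kg.
Tool frame: the origin (TCP) lies midway between the tips of the shut fingers; the grasp point (between the pads) lies 19 mm behind it (grip_point_offset is the distance from the TCP to the grasp point, in m); y points along the fingers, z is the direction in which the jaws open and shut, and the axes are right-handed (so a half turn about y gives the same grasp; the last joint's range is limited). The gripper opens to 85 mm and grips with 20 to 120 N. Pads are 22 mm wide; open, the fingers measure 114 mm over their backs; the gripper's body (76 mm by 85 mm) begins 54 mm behind the grasp point. The pads swing forward as they close: fully open they stand 13 mm farther back than shut.
Start: joints at [70.417, 4.979, 10.078, 95.1, 0, 90], TCP at [0.184, 0.518, 0.195] pointing down, gripper open.
Joint ranges: [-179.16, 179.16], [-48.56, 103.87], [-65.8, 70.77], [-126.05, 130.52], [-82.76, 87.17], [-180, 180]. Speed limits (degrees/s): [127.2, 127.2, 147.25, 180, 180, 180].

INTERFACE

Orientations are given as [roll, pitch, yaw] about the fixed x, y, z axes, in that order (R = Rz(yaw) Ry(pitch) Rx(roll)).
In Python, from workcell import get_obs, camera, job_done, grip_point_offset gives the robot as it stands.
- The arm moves only by the tool move_arm, never from a script. Its argument "deltas" is a list that holds one entry, the list of rows, each a list of 4 numbers: the shift along the tool's x, y, z in m, then the turn about the tool's y in degrees. A call has 1 to 5 rows; each row is the pose to reach, as a shift and turn from the pose commanded when the call began, along the tool's axes at that moment; what a row does not reach only later rows make up. A row lasts 1/10 s, in which the tool goes at most 50 mm and 8.59 degrees, less where a joint would pass 70% of its speed; a pose out of reach is approached as far as the arm can. A call with a gripper value outside its range is refused whole. "claw" is the finger opening in m, from 0 to 0.0854, set as the call begins (left out, the last holds). The fingers move at their own pace and stop on an object; "newtons" is the grip in N (left out, the last holds). Time passes only in rows, so rows that repeat a pose let the fingers close. It gives the time, the measured TCP pose, the force and the opening at its end, in the units of the state.
- get_obs(): the state, without advancing time (a new reading comes with each control period).
- camera(name): name is "scene" or "top" or "wrist"; returns a dict with "color" (480x640x3 uint8, blue, green, red), "range_z" (480x640 float32, m along the optical axis (not along the pixel's ray), 0 where there is no reading), "fx", "fy", "cx", "cy" (pixels), "T" (4x4, takes a point from camera to world coordinates). Camera axes: x right, y down, z forward; pixel columns grow to the right and rows downward; lengths in m; the calibration is good to about 2 mm. A picture is of the moment at which its call begins.
- job_done(): hands the job in, once; it reports no verdict.
The state is a dict: "time": time; "q": joint angles; "qd": joint speeds; "joint_efforts": joint torques, N m; "ee_pos": TCP position; "tcp_rot": TCP orientation; "wrist_force": force on the tool from outside, world axes, zero at the start; "torque": the same for the moment, N m; "opening": finger opening in m.
Only numpy, scipy, OpenCV 4.12 (cv2) and the standard library are available. Lean on these libraries where they do the work, as an engineer would, in place of code of your own. Each camera call takes 0.05 s, during which the arm holds its last target. There are 200 camera calls.

## Working session

There is one attempt and no reset: what is moved stays moved. The work goes in short steps, Python scripts to look and compute and a tool call to move; the robot and the scene stay as the last step left them, time stands still between calls to the robot, and variables do not carry over. Pictures are saved under pics/ and viewed, about 8 in all and at most 12, crops included, and the job is handed in when it is done.

Besides the shell and the picture viewer there is one more tool, called after "Call:" in YAML: its name, and indented under it one key for each argument. move_arm: Moves the arm, as the interface text tells. Its arguments: {"type":"object","properties":{"deltas":{"type":"array"},"claw":{"type":"number"},"newtons":{"type":"number"}},"required":["deltas"]}

```bash
mkdir -p pics; ls
cat > h.py <<'E'
import numpy as np, cv2
from workcell import get_obs, camera, job_done, grip_point_offset
def pts(c):
    z=c["range_z"]; v,u=np.mgrid[:480,:640]
    P=np.stack([(u-c["cx"])/c["fx"]*z,(v-c["cy"])/c["fy"]*z,z],-1)
    return P@c["T"][:3,:3].T+c["T"][:3,3]
E
python3 - <<'E'
from h import *
o=get_obs(); print(o, grip_point_offset)
for n in("scene","top"):
    c=camera(n); cv2.imwrite(f"pics/{n}0.png",c["color"]); print(n,c["T"].round(3).tolist(),c["fx"],c["cx"],c["cy"])
    np.savez(f"{n}0.npz",**c)
E
```

```text
pics
{'time': 0.0, 'q': array([7.04159580e+01, 5.01052975e+00, 1.00341346e+01, 9.50992816e+01,
       1.09300042e-03, 8.99993128e+01]), 'qd': array([0.08163844, 0.02043554, 0.0031035 , 0.03202227, 0.06231086,
       0.00496685]), 'joint_efforts': array([ 3.47617126e-03, -5.20392931e+01,  4.64799750e+01,  1.64512015e-02,
        1.61510720e-04,  4.92988647e-06]), 'ee_pos': array([0.18425497, 0.5179228 , 0.19398571]), 'tcp_rot': array([-9.00756767e+01,  1.09390708e-03, -1.95833563e+01]), 'wrist_force': array([ 0.31263137, -1.25405329,  0.06674943]), 'torque': array([ 0.00028434,  0.03773856, -0.03784707]), 'opening': 0.08562773874552342} 0.0187
scene [[-0.439, 0.592, -0.676, 1.327], [0.898, 0.27, -0.346, 0.391], [-0.022, -0.759, -0.65, 0.833], [0.0, 0.0, 0.0, 1.0]] 542.1079294116711 323.7393235057705 241.2671238477168
top [[0.011, -0.992, 0.124, 0.402], [-1.0, -0.012, -0.009, 0.024], [0.01, -0.124, -0.992, 1.399], [0.0, 0.0, 0.0, 1.0]] 581.6024058206928 323.16358286598177 246.67587603740367
```

View pics/scene0.png

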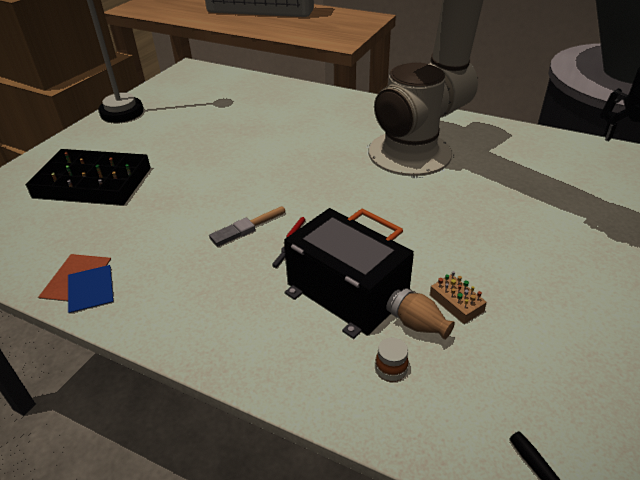

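View pics/top0.png

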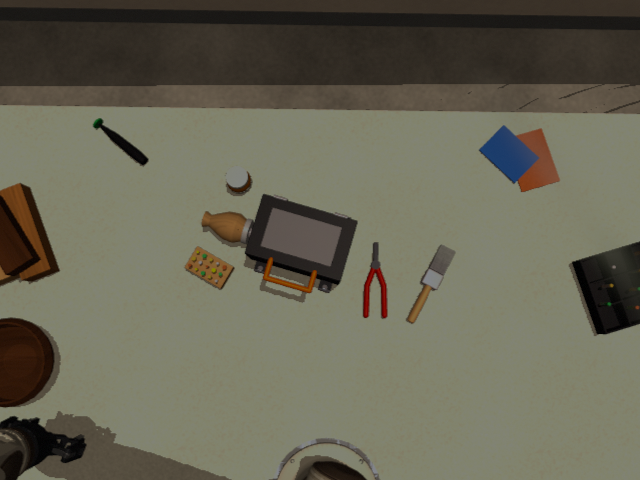

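The top view shows the case at about (302,240) px with the orange handle at (290,278) facing the robot. The burr block (210,267) and jar (238,180) are on its +y side and the pliers (375,285) on its -y side. Next I measure the handle and lid.

Run:
```python
from h import *
for n,roi in(("top",(225,320,235,340)),("scene",(200,250,335,415))):
    c=dict(np.load(f"{n}0.npz")); P=pts(c); hsv=cv2.cvtColor(c["color"],cv2.COLOR_BGR2HSV)
    m=cv2.inRange(hsv,(5,150,90),(16,255,255))>0
    k=np.zeros_like(m);k[roi[0]:roi[1],roi[2]:roi[3]]=1;m&=k
    p=P[m]; p=p[(p[:,2]>.1)&(p[:,2]<.15)]
    print(n,m.sum(),"orange pts",p.min(0).round(3),p.max(0).round(3),np.median(p,0).round(3))
    r=cv2.minAreaRect(p[:,:2].astype(np.float32)*1000); print("orange rect",r,cv2.boxPoints(r).round(0).tolist())
    # lid top, height 0.115..0.14, non-orange
    q=(P[...,2]>.115)&(P[...,2]<.14)&(P[...,0]>.3)&(P[...,0]<.65)&(abs(P[...,1]-.08)<.2)&~m
    nl,lab,st,_=cv2.connectedComponentsWithStats(q.astype(np.uint8)); i=1+st[1:,4].argmax()
    q=cv2.erode((lab==i).astype(np.uint8),None)>0
    p=P[q]; r=cv2.minAreaRect(p[:,:2].astype(np.float32)*1000); print("lid",st[i],np.median(p[:,2]),r)
    # all tall things nearby
    for h in (.008,):
        q=((P[...,2]>h)&(P[...,2]<.11)&(P[...,0]>.25)&(P[...,0]<.75)&(abs(P[...,1])<.35)).astype(np.uint8)
        nl,lab,st,_=cv2.connectedComponentsWithStats(q)
        for i in range(1,nl):
            if st[i,4]>60: p=P[lab==i]; print(st[i],p.min(0).round(3),p.max(0).round(3))
```

```text
top 443 orange pts [0.461 0.028 0.121] [0.537 0.144 0.136] [0.485 0.091 0.13 ]
orange rect ((498.2380676269531, 85.71359252929688), (111.0217056274414, 51.246665954589844), 73.88529205322266) [[458.0, 39.0], [507.0, 25.0], [538.0, 132.0], [489.0, 146.0]]
lid [ 245  206  113   76 5927] 0.13007674821255233 ((584.6436767578125, 61.239501953125), (214.6678009033203, 139.855224609375), 74.43451690673828)
[226 169  26  25 517] [0.703 0.188 0.008] [0.75  0.244 0.068]
[ 202  211   52   33 1155] [0.577 0.178 0.008] [0.653 0.298 0.084]
[363 242  25  76 699] [ 0.409 -0.142  0.008] [ 0.589 -0.084  0.023]
[ 408  244   48   79 1080] [ 0.398 -0.305  0.008] [ 0.585 -0.19   0.031]
[ 185  246   49   43 1108] [0.474 0.225 0.008] [0.572 0.338 0.061]
[246 254  22  20 134] [0.511 0.14  0.008] [0.546 0.186 0.109]
[273 262  38  14 121] [0.505 0.042 0.009] [0.53  0.129 0.11 ]
[316 275  24  18 155] [ 0.467 -0.025  0.008] [0.501 0.028 0.108]
scene 276 orange pts [0.465 0.029 0.125] [0.539 0.145 0.133] [0.489 0.097 0.129]
orange rect ((500.7029113769531, 86.91195678710938), (109.75215148925781, 51.38334655761719), 74.25518035888672) [[461.0, 41.0], [511.0, 27.0], [540.0, 133.0], [491.0, 147.0]]
lid [ 284  208  130   77 5152] 0.12899062133502448 ((587.7528686523438, 64.23320007324219), (217.814697265625, 144.22213745117188), 74.3967056274414)
[209 207  76  39 821] [ 0.401 -0.302  0.008] [ 0.588 -0.187  0.024]
[286 217  19  21 107] [ 0.412 -0.139  0.008] [ 0.496 -0.125  0.017]
[ 272  246  183   94 6212] [ 0.535 -0.122  0.008] [0.702 0.3   0.11 ]
[ 430  271   57   51 1534] [0.477 0.226 0.008] [0.577 0.34  0.055]
[378 338  31  40 553] [0.711 0.194 0.009] [0.75  0.25  0.063]
```

Call:
move_arm:
  deltas:
    - [[0.04,0,-0.03,7],[0.08,0,-0.06,14],[0.12,0,-0.09,21],[0.16,0,-0.12,28],[0.2,0,-0.15,35]]
  claw: 0.034
  newtons: 30

```text
time: 0.6
ee_pos: [0.323, 0.308, 0.1944]
tcp_rot: [-90.0, -0.0, -54.8]
wrist_force: [2.2, 0.1, -0.3]
opening: 0.034
```

Call:
move_arm:
  deltas:
    - [[0.045,0,0.001,8.4],[0.09,0,0.001,16.8],[0.135,0,0.002,25.2],[0.18,0,0.003,33.6],[0.225,0,0.003,42]]

```text
time: 1.1
ee_pos: [0.4561, 0.1264, 0.1945]
tcp_rot: [-90.0, 0.0, -96.9]
wrist_force: [0.4, 1.0, -0.4]
opening: 0.0342
```

Run:
```python
from h import *
o=get_obs(); print(o["ee_pos"].round(4),o["tcp_rot"].round(2),o["q"].round(1),o["opening"])
yaw=np.radians(o["tcp_rot"][2]); d=np.array([.482,.092])-o["ee_pos"][:2]
print("x",d@[np.cos(yaw),np.sin(yaw)],"z",d@[-np.sin(yaw),np.cos(yaw)],"turn",o["tcp_rot"][2]+105.6)
```

```text
[0.4561 0.1264 0.1945] [-90.     0.   -96.94] [ 15.5  -5.5  -0.4  95.1   0.  112.4] 0.034206826911307775
x 0.031027633029507628 z 0.029896706000641704 turn 8.66303383729415
```

Call:
move_arm:
  deltas:
    - [[0.015,0,0.015,4.3],[0.031,0,0.03,8.6],[0.031,0,0.03,8.6]]

```text
time: 1.4
ee_pos: [0.4825, 0.0921, 0.1939]
tcp_rot: [-90.0, -0.0, -105.5]
wrist_force: [-0.4, 0.7, -0.4]
opening: 0.0338
```

Run:
```python
from h import *
o=get_obs(); print(o["ee_pos"].round(4),o["tcp_rot"].round(2),o["time"])
c=camera("wrist"); cv2.imwrite("pics/w1.png",c["color"]); P=pts(c); print(c["T"].round(3).tolist())
hsv=cv2.cvtColor(c["color"],cv2.COLOR_BGR2HSV); m=cv2.inRange(hsv,(5,150,60),(18,255,255))>0
m&=(P[...,2]>.11)&(P[...,2]<.14)
p=P[m]; print(m.sum())
cx=np.array([.963,-.269]);cy=np.array([.269,.963])
r=p[:,:2]-[.482,.092]; X=r@cx;Y=r@cy
s=(abs(Y)<.035)&(X<.012); print("bar X pct",np.percentile(X[s],[2,50,98]),"Y range",Y.min(),Y.max(),"z",np.percentile(p[s,2],[50,90,98]))
for a in(-.03,0,.03):
    t=s&(abs(Y-a)<.008); print(a,t.sum(),np.percentile(X[t],[3,97]) if t.sum() else'')
```

```text
[0.4825 0.0921 0.1939] [-9.0050e+01 -5.0000e-02 -1.0545e+02] 1.4
[[0.964, -0.255, -0.076, 0.501], [-0.266, -0.925, -0.273, 0.163], [-0.001, 0.283, -0.959, 0.374], [0.0, 0.0, 0.0, 1.0]]
5210
bar X pct [-0.00866816 -0.00344141  0.00137893] Y range -0.05488460211547832 0.05610324210996458 z [0.13035524 0.13152385 0.13210693]
-0.03 329 [-0.00843541  0.00146788]
0 454 [-0.00887146  0.00133942]
0.03 397 [-0.00868881  0.00121444]
```

View pics/w1.png

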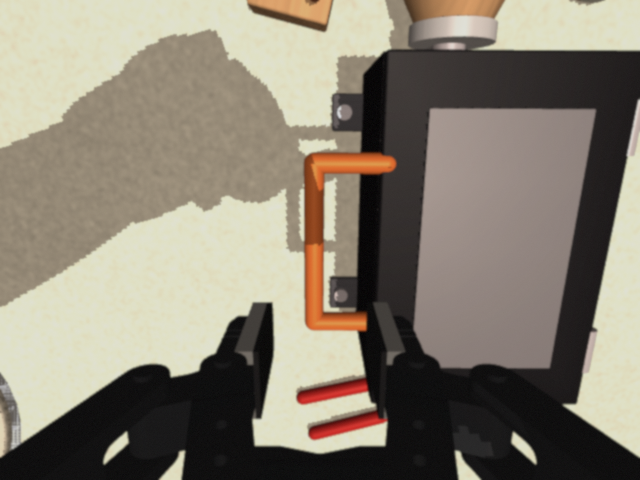

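The wrist view shows the loop bar at about (315,245) px, straddled by the fingers and parallel to the pads' width. It lies 3 mm nearer the robot than planned, so I correct for that and descend.

Call:
move_arm:
  deltas:
    - [[0,0.02,-0.003,0],[0,0.04,-0.003,0],[0,0.06,-0.003,0],[0,0.078,-0.003,0],[0,0.089,-0.003,0]]

```text
time: 1.95
ee_pos: [0.4776, 0.0954, 0.1043]
tcp_rot: [-90.1, -0.0, -105.1]
wrist_force: [-1.0, 0.3, -0.1]
opening: 0.0339
```

Call:
move_arm:
  deltas:
    - [[0,0,0,0],[0,0,0,0],[0,0,0,0],[0,0,0,0]]
  claw: 0.006

```text
time: 2.35
ee_pos: [0.4791, 0.0949, 0.1066]
tcp_rot: [-89.9, 0.0, -105.2]
wrist_force: [1.1, -0.1, 0.5]
opening: 0.0059
```

Run:
```python
from h import *
o=get_obs(); print(o["ee_pos"].round(4),o["tcp_rot"].round(2),o["time"],o["opening"],o["wrist_force"])
c=camera("wrist"); cv2.imwrite("pics/w2.png",c["color"][120:,100:540])
```

```text
[0.4791 0.0949 0.1066] [-8.9930e+01  3.0000e-02 -1.0517e+02] 2.35 0.005866079620801052 [ 1.07631827 -0.13273219  0.53942223]
```

View pics/w2.png

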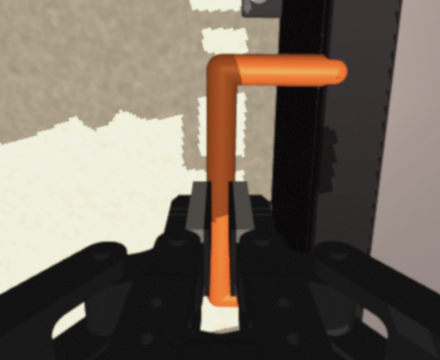

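Run:
```python
from h import *
c=camera("wrist"); P=pts(c); print(c["fx"])
o=get_obs();yaw=np.radians(-15.6)
R=np.array([[np.cos(yaw),np.sin(yaw),0],[-np.sin(yaw),np.cos(yaw),0],[0,0,1]])
Q=(P-np.r_[o["ee_pos"][:2],0])@R.T*1000
for v in(240,290,305,315,325,335,350,370,390):
    print(v,[(u,*Q[v,u].round(0).astype(int)) for u in range(290,348,6)])
```

```text
425.15586205037454
240 [(290, np.int64(-21), np.int64(-7), np.int64(1)), (296, np.int64(-17), np.int64(-7), np.int64(1)), (302, np.int64(-12), np.int64(-7), np.int64(0)), (308, np.int64(-5), np.int64(29), np.int64(128)), (314, np.int64(-3), np.int64(29), np.int64(130)), (320, np.int64(0), np.int64(30), np.int64(131)), (326, np.int64(2), np.int64(30), np.int64(132)), (332, np.int64(4), np.int64(29), np.int64(130)), (338, np.int64(13), np.int64(-6), np.int64(1)), (344, np.int64(17), np.int64(-6), np.int64(0))]
290 [(290, np.int64(-21), np.int64(-44), np.int64(0)), (296, np.int64(-17), np.int64(-44), np.int64(0)), (302, np.int64(-13), np.int64(-44), np.int64(1)), (308, np.int64(-5), np.int64(9), np.int64(130)), (314, np.int64(-3), np.int64(9), np.int64(131)), (320, np.int64(0), np.int64(10), np.int64(132)), (326, np.int64(2), np.int64(9), np.int64(130)), (332, np.int64(4), np.int64(9), np.int64(129)), (338, np.int64(13), np.int64(-44), np.int64(1)), (344, np.int64(18), np.int64(-44), np.int64(1))]
305 [(290, np.int64(-21), np.int64(-55), np.int64(1)), (296, np.int64(-9), np.int64(12), n
[... 2712 characters left out ...]
31)), (326, np.int64(2), np.int64(-27), np.int64(131)), (332, np.int64(3), np.int64(5), np.int64(180)), (338, np.int64(4), np.int64(8), np.int64(185)), (344, np.int64(5), np.int64(13), np.int64(193))]
390 [(290, np.int64(-8), np.int64(12), np.int64(200)), (296, np.int64(-6), np.int64(13), np.int64(202)), (302, np.int64(-5), np.int64(4), np.int64(189)), (308, np.int64(-4), np.int64(-1), np.int64(180)), (314, np.int64(-3), np.int64(-37), np.int64(130)), (320, np.int64(0), np.int64(-36), np.int64(131)), (326, np.int64(3), np.int64(-36), np.int64(131)), (332, np.int64(3), np.int64(0), np.int64(182)), (338, np.int64(4), np.int64(5), np.int64(190)), (344, np.int64(5), np.int64(13), np.int64(200))]
```

Run:
```python
from h import *
o=get_obs();print(o["ee_pos"],o["q"].round(2))
c=camera("wrist"); print(c["T"].round(4).tolist())
for n in("scene","top"):
    c=camera(n); cv2.imwrite(f"pics/{n}1.png",c["color"]); P=pts(c)
    r=np.linalg.norm(P[...,:2]-o["ee_pos"][:2],axis=-1)
    hsv=cv2.cvtColor(c["color"],cv2.COLOR_BGR2HSV)
    m=(r<.015)&(P[...,2]>.134); v,u=np.nonzero(m); z=P[m][:,2]
    print(n,m.sum(),np.percentile(z,[0,2,10,50]).round(3) if m.sum() else '')
    if n=="scene": cv2.imwrite("pics/s1.png",cv2.resize(c["color"][60:280,280:500],None,fx=2.6,fy=2.6))
```

```text
[0.47898703 0.0948048  0.10624603] [ 11.19  -4.39  -9.11  85.23   0.   116.38]
[[0.9651, -0.2514, -0.073, 0.4974], [-0.2617, -0.9259, -0.2724, 0.1652], [0.0009, 0.282, -0.9594, 0.2861], [0.0, 0.0, 0.0, 1.0]]
scene 191 [0.14  0.143 0.149 0.181]
top 390 [0.617 0.617 0.618 0.62 ]
```

View pics/s1.png

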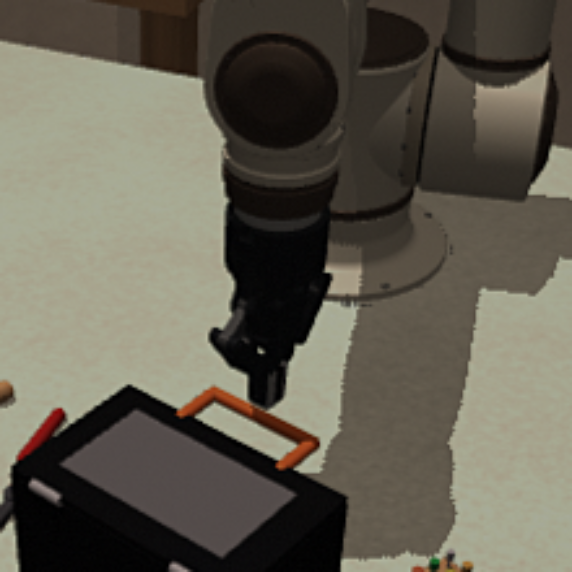

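The wrist depth and the scene view agree. The closed fingertips are at z≈0.148, about 18 mm above the bar top, while the reported TCP is 0.106. So the real tips sit about 40 mm higher than the state says. I reopen and go down by that difference, keeping the offset in mind for later.

Call:
move_arm:
  deltas:
    - [[0,0,0,0],[0,0,0,0],[0,0,0,0]]
  claw: 0.034

```text
time: 2.9
ee_pos: [0.4787, 0.0947, 0.1057]
tcp_rot: [-90.0, -0.0, -105.2]
wrist_force: [0.6, 0.9, 0.3]
opening: 0.034
```

Call:
move_arm:
  deltas:
    - [[0,0.01,0,0],[0,0.02,0,0],[0,0.03,0,0],[0,0.041,0,0],[0,0.041,0,0]]

```text
time: 3.4
ee_pos: [0.4776, 0.0945, 0.0625]
tcp_rot: [-90.2, -0.1, -105.2]
wrist_force: [0.7, -0.4, 0.2]
opening: 0.0339
```

Call:
move_arm:
  deltas:
    - [[0,0,0,0],[0,0,0,0],[0,0,0,0],[0,0,0,0]]
  claw: 0.006

```text
time: 3.8
ee_pos: [0.4794, 0.0946, 0.0652]
tcp_rot: [-89.9, 0.0, -105.2]
wrist_force: [4.7, -2.2, -1.4]
opening: 0.0111
```

Run:
```python
from h import *
c=camera("wrist"); P=pts(c)
o=get_obs();print(o["ee_pos"],o["tcp_rot"],o["wrist_force"]);yaw=np.radians(-15.6)
R=np.array([[np.cos(yaw),np.sin(yaw),0],[-np.sin(yaw),np.cos(yaw),0],[0,0,1]])
Q=(P-np.r_[o["ee_pos"][:2],0])@R.T*1000
for v in range(270,350,8):
    print(v,[(u,*Q[v,u].round(0).astype(int).tolist()) for u in range(284,355,8)])
```

```text
[0.47941205 0.09460415 0.06516368] [-8.99076719e+01  1.32361364e-02 -1.05201586e+02] [ 5.97011876 -2.67712645 -1.11149867]
270 [(284, -22, -14, 1), (292, -17, -14, 1), (300, -12, -14, 1), (308, -4, 32, 131), (316, -2, 33, 132), (324, 0, 32, 131), (332, 3, 32, 130), (340, 5, 31, 126), (348, 17, -14, 0)]
278 [(284, -22, -19, 1), (292, -17, -19, 1), (300, -12, -20, 0), (308, -4, 29, 130), (316, -2, 30, 131), (324, 0, 30, 131), (332, 3, 29, 129), (340, 5, 29, 128), (348, 17, -19, 0)]
286 [(284, -22, -25, -1), (292, -17, -25, 1), (300, -12, -25, 0), (308, -4, 27, 131), (316, -2, 28, 132), (324, 0, 28, 131), (332, 3, 27, 130), (340, 5, 26, 127), (348, 17, -25, 0)]
294 [(284, -22, -30, 2), (292, -17, -30, 0), (300, -12, -30, 1), (308, -4, 24, 130), (316, -2, 25, 130), (324, 1, 25, 131), (332, 3, 24, 130), (340, 5, 23, 126), (348, 18, -30, 0)]
302 [(284, -22, -36, 0), (292, -10, 12, 108), (300, -7, 12, 108), (308, -4, 22, 130), (316, -2, 22, 131), (324, 1, 22, 131), (332, 3, 22, 130), (340, 7, 12, 108), (348, 9, 12, 107)]
310 [(284, -13, 12, 114), (292, -10, 12, 114), (300, -7, 12, 114), (308, -4, 19, 130), (316, -2, 20, 132), (324, 1, 20, 131), (332, 3, 20, 130), (340, 6, 12, 113), (348, 9, 12, 115)]
318 [(284, -12, 12, 119), (292, -10, 12, 119), (300, -7, 12, 120), (308, -4, 17, 130), (316, -2, 18, 132), (324, 1, 17, 131), (332, 3, 17, 130), (340, 6, 12, 120), (348, 9, 12, 120)]
326 [(284, -12, 12, 126), (292, -9, 12, 125), (300, -7, 12, 126), (308, -4, 14, 130), (316, -2, 15, 131), (324, 1, 14, 130), (332, 3, 14, 130), (340, 6, 12, 126), (348, 8, 12, 125)]
334 [(284, -11, 11, 130), (292, -9, 12, 131), (300, -6, 12, 132), (308, -4, 12, 131), (316, -2, 12, 131), (324, 1, 12, 131), (332, 3, 12, 130), (340, 5, 13, 132), (348, 8, 12, 130)]
342 [(284, -11, 12, 135), (292, -9, 11, 135), (300, -6, 12, 135), (308, -4, 9, 130), (316, -2, 9, 130), (324, 1, 9, 130), (332, 3, 9, 130), (340, 5, 12, 135), (348, 8, 12, 135)]
```

The grip holds: opening is 11.1 mm, tips at 0.107 and bar top at 0.131. Now I work out the arc rows.

Run:
```python
import numpy as np
f=lambda a:np.array([-178*np.cos(a)+4*np.sin(a),178*np.sin(a)+4*np.cos(a)])
g=np.radians(np.arange(0,101,4)); 
for k in range(0,25,5): print(k*4,[[0,*(np.r_[-1,1]*(f(g[k+i])-f(g[k]))[::-1]/1000).round(3),0] for i in range(1,6)])
```

```text
0 [[0, np.float64(-0.012), np.float64(0.001), 0], [0, np.float64(-0.025), np.float64(0.002), 0], [0, np.float64(-0.037), np.float64(0.005), 0], [0, np.float64(-0.049), np.float64(0.008), 0], [0, np.float64(-0.061), np.float64(0.012), 0]]
20 [[0, np.float64(-0.011), np.float64(0.005), 0], [0, np.float64(-0.022), np.float64(0.011), 0], [0, np.float64(-0.033), np.float64(0.017), 0], [0, np.float64(-0.043), np.float64(0.024), 0], [0, np.float64(-0.053), np.float64(0.032), 0]]
40 [[0, np.float64(-0.009), np.float64(0.009), 0], [0, np.float64(-0.017), np.float64(0.018), 0], [0, np.float64(-0.025), np.float64(0.027), 0], [0, np.float64(-0.032), np.float64(0.038), 0], [0, np.float64(-0.039), np.float64(0.048), 0]]
60 [[0, np.float64(-0.006), np.float64(0.011), 0], [0, np.float64(-0.01), np.float64(0.023), 0], [0, np.float64(-0.014), np.float64(0.034), 0], [0, np.float64(-0.018), np.float64(0.046), 0], [0, np.float64(-0.02), np.float64(0.059), 0]]
80 [[0, np.float64(-0.001), np.float64(0.012), 0], [0, np.float64(-0.002), np.float64(0.025), 0], [0, np.float64(-0.002), np.float64(0.037), 0], [0, np.float64(-0.001), np.float64(0.05), 0], [0, np.float64(0.001), np.float64(0.062), 0]]
```

Call:
move_arm:
  deltas:
    - [[0,-0.012,0.001,0],[0,-0.025,0.002,0],[0,-0.037,0.005,0],[0,-0.049,0.008,0],[0,-0.061,0.012,0]]
  newtons: 45

```text
time: 4.35
ee_pos: [0.4908, 0.0914, 0.1259]
tcp_rot: [-90.0, -0.0, -105.2]
wrist_force: [8.6, -3.0, -5.9]
opening: 0.0108
```

Call:
move_arm:
  deltas:
    - [[0,-0.011,0.005,0],[0,-0.022,0.011,0],[0,-0.033,0.017,0],[0,-0.043,0.024,0],[0,-0.053,0.032,0]]

```text
time: 4.85
ee_pos: [0.5201, 0.0831, 0.1788]
tcp_rot: [-90.2, -0.0, -105.2]
wrist_force: [-2.6, -1.8, -0.5]
opening: 0.0109
```

Call:
move_arm:
  deltas:
    - [[0,-0.009,0.009,0],[0,-0.017,0.018,0],[0,-0.025,0.027,0],[0,-0.032,0.038,0],[0,-0.039,0.048,0]]

```text
time: 5.35
ee_pos: [0.5661, 0.0705, 0.2193]
tcp_rot: [-90.1, -0.0, -105.2]
wrist_force: [-5.2, -2.9, 2.7]
opening: 0.0101
```

Call:
move_arm:
  deltas:
    - [[0,-0.006,0.011,0],[0,-0.01,0.023,0],[0,-0.014,0.034,0],[0,-0.018,0.046,0],[0,-0.02,0.059,0]]

```text
time: 5.85
ee_pos: [0.6239, 0.0547, 0.2393]
tcp_rot: [-90.0, -0.0, -105.2]
wrist_force: [-4.9, -4.6, 10.7]
opening: 0.0104
```

Call:
move_arm:
  deltas:
    - [[0,-0.001,0.012,0],[0,-0.002,0.025,0],[0,-0.002,0.035,0],[0,-0.001,0.046,0],[0,-0.001,0.054,0]]

```text
time: 6.35
ee_pos: [0.6761, 0.0401, 0.2387]
tcp_rot: [-90.1, -0.1, -105.2]
wrist_force: [-5.0, -4.1, -2.7]
opening: 0.0104
```

Run:
```python
from h import *
o=get_obs();print({k:v.round(2) if k not in("time","opening") else v for k,v in o.items()})
c=camera("scene"); cv2.imwrite("pics/s2.png",c["color"][60:380,200:520])
```

```text
{'time': 6.35, 'q': array([ 3.4200e+00,  2.6270e+01,  4.1130e+01,  1.0496e+02, -5.0000e-02,
        1.0865e+02]), 'qd': array([-2.04, 13.73, 17.79,  5.42,  0.28, -2.1 ]), 'joint_efforts': array([ 3.250e+00, -7.582e+01,  4.557e+01, -2.320e+00,  1.000e+00,
       -7.000e-02]), 'ee_pos': array([0.68, 0.04, 0.24]), 'tcp_rot': array([-9.0080e+01, -8.0000e-02, -1.0523e+02]), 'wrist_force': array([-5.03, -4.13, -2.66]), 'torque': array([-0.73,  1.15, -0.09]), 'opening': 0.010352945422305353}
```

View pics/s2.png

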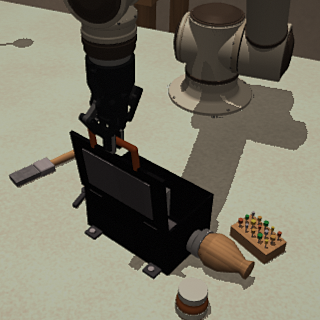

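The lid stands open past upright, with the fingers still on the bar at the lid's top (crop 110,145). I nudge it to the stop, release and rise.

Call:
move_arm:
  deltas:
    - [[0,0.001,0.003,0],[0,0.001,0.006,0],[0,0.001,0.006,0]]

```text
time: 6.7
ee_pos: [0.6817, 0.0385, 0.2374]
tcp_rot: [-90.1, -0.1, -105.2]
wrist_force: [-3.5, -5.5, 0.1]
opening: 0.0106
```

Call:
move_arm:
  deltas:
    - [[0,0,0,0],[0,0,0,0],[0,0,0,0],[0,0,0,0]]
  claw: 0.034

```text
time: 7.1
ee_pos: [0.6823, 0.0398, 0.2378]
tcp_rot: [-90.0, 0.0, -105.2]
wrist_force: [0.4, 0.1, -0.4]
opening: 0.034
```

Call:
move_arm:
  deltas:
    - [[0,-0.01,0,0],[0,-0.025,0,0],[0,-0.04,0,0],[0,-0.06,0,0],[0,-0.075,0,0]]

```text
time: 7.6
ee_pos: [0.6821, 0.0397, 0.314]
tcp_rot: [-89.9, 0.0, -105.2]
wrist_force: [0.7, -0.4, 0.6]
opening: 0.0342
```

Run:
```python
from h import *
o=get_obs();print(o["ee_pos"],o["wrist_force"])
cc=np.array([.586,.063]); cx=np.array([.963,-.269]);cy=np.array([.269,.963])
for n in("scene","top"):
    c=camera(n); cv2.imwrite(f"pics/{n}3.png",c["color"]); P=pts(c); hsv=cv2.cvtColor(c["color"],cv2.COLOR_BGR2HSV)
    d=P[...,:2]-cc; X=d@cx;Y=d@cy
    m=cv2.inRange(hsv,(5,150,60),(18,255,255))>0; m&=(P[...,2]>.25)&(abs(X)<.2)&(abs(Y)<.1)
    if m.sum(): print(n,"handle",m.sum(),np.median(X[m]),np.median(Y[m]),np.percentile(P[m][:,2],[5,50,95]))
    red=(cv2.inRange(hsv,(0,130,50),(4,255,255))|cv2.inRange(hsv,(174,130,50),(180,255,255)))>0
    red&=(abs(X)<.08)&(abs(Y)<.115)&(P[...,2]>.07)&(P[...,2]<.13)
    if red.sum(): print(n,"red",red.sum(),np.percentile(X[red],[5,50,95]).round(4),np.percentile(Y[red],[5,50,95]).round(4),np.percentile(P[red][:,2],[5,50,95]).round(4))
c=cv2.imread("pics/top3.png")[190:330,170:430]; cv2.imwrite("pics/t3.png",cv2.resize(c,None,fx=3,fy=3))
```

```text
[0.68206989 0.03966949 0.3140494 ] [ 0.6766011  -0.44376133  0.56307297]
scene handle 327 0.10647175154053663 0.0033626160621467384 [0.29155154 0.29911769 0.30135214]
top handle 17 -0.16645881815429653 -0.08702812811159316 [1.39868636 1.39868636 1.39868636]
```

View pics/t3.png

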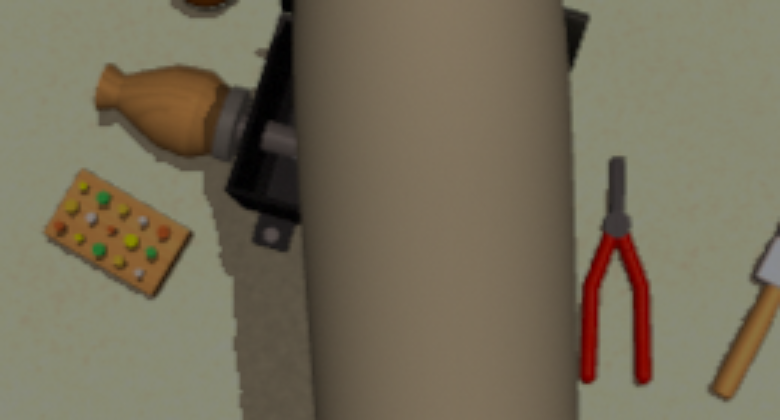

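The lid is on its stop: handle at X=106.5 mm and z=0.298, against 106 and 0.295 expected. In the crop the arm hides the knob, and the pliers (615,270) and burr block (115,235) are untouched. I back off over the case and turn the jaws onto case y.

Call:
move_arm:
  deltas:
    - [[0,0,-0.025,-8.4],[0,0,-0.05,-16.8],[0,0,-0.075,-25.2],[0,0,-0.1,-33.6],[0.003,0,-0.111,-42]]
  claw: 0.064

```text
time: 8.2
ee_pos: [0.5724, 0.0663, 0.3124]
tcp_rot: [-90.0, 0.0, -62.8]
wrist_force: [-0.4, 0.1, 0.2]
opening: 0.0643
```

Call:
move_arm:
  deltas:
    - [[0,0,0,-8.4],[0,0,0,-16.8],[0,0.01,0,-25.2],[0,0.03,0,-33.6],[0,0.05,0,-42]]

```text
time: 8.7
ee_pos: [0.5742, 0.0658, 0.261]
tcp_rot: [-90.0, -0.0, -20.8]
wrist_force: [0.0, -0.6, 0.6]
opening: 0.0638
```

Call:
move_arm:
  deltas:
    - [[0,0,0,-5.8],[0,0,0,-5.8],[0,0,0,-5.8]]

```text
time: 9.0
ee_pos: [0.5742, 0.0657, 0.2624]
tcp_rot: [-90.0, -0.0, -15.6]
wrist_force: [0.2, -0.0, -0.0]
opening: 0.064
```

```bash
cat > knob.py <<'E'
from h import *
import sys
o=get_obs();print(o["time"],o["ee_pos"],o["tcp_rot"],o["wrist_force"].round(1),o["opening"])
cc=np.array([.586,.063]); cx=np.array([.963,-.269]);cy=np.array([.269,.963])
d=o["ee_pos"][:2]-cc; print("tool X,Y",d@cx,d@cy)
for n in("wrist","top","scene"):
    c=camera(n); cv2.imwrite(f"pics/{n}_{sys.argv[1]}.png",c["color"]); P=pts(c); hsv=cv2.cvtColor(c["color"],cv2.COLOR_BGR2HSV)
    d=P[...,:2]-cc; X=d@cx;Y=d@cy
    red=(cv2.inRange(hsv,(0,130,40),(4,255,255))|cv2.inRange(hsv,(174,130,40),(180,255,255)))>0
    red&=(abs(X)<.08)&(abs(Y)<.115)&(P[...,2]>.07)&(P[...,2]<.15)
    if red.sum()>20:
        zt=np.percentile(P[red][:,2],95); t=red&(P[...,2]>zt-.005)
        print(n,red.sum(),"top z",zt,"X",np.percentile(X[t],[2,50,98]).round(4),"Y",np.percentile(Y[t],[2,50,98]).round(4))
E
python3 knob.py 4
```

```text
9.0 [0.57419441 0.06570604 0.26241599] [-8.99954702e+01 -2.28875369e-03 -1.55555059e+01] [ 0.2 -0.  -0. ] 0.0640324993763159
tool X,Y -0.012096710525579127 -0.0005697897678350553
wrist 832 top z 0.11564092793038697 X [-0.0277 -0.0168 -0.0057] Y [-0.0134 -0.0023  0.0094]
```

View pics/wrist_4.png

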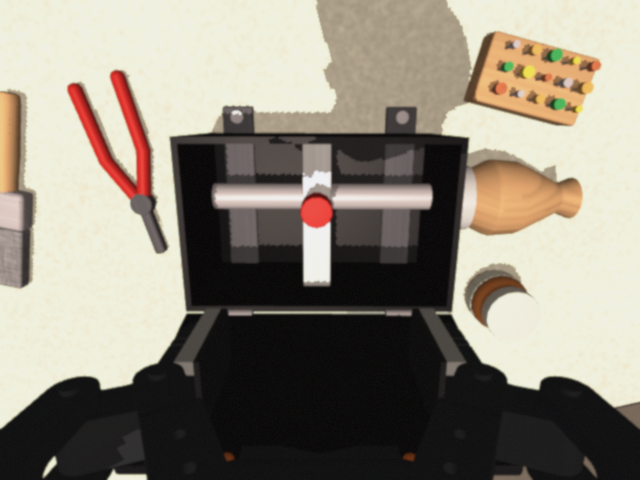

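The wrist view shows the red knob at (316,212) px on the bridge, in the middle of the open case. It is about 4.5 mm nearer the robot and 1.5 mm to -y of the tool. I correct, descend part way and re-check.

Call:
move_arm:
  deltas:
    - [[-0.0045,0.03,-0.0015,0],[-0.0045,0.06,-0.0015,0],[-0.0045,0.09,-0.0015,0],[-0.0045,0.13,-0.0015,0],[-0.0045,0.13,-0.0015,0]]

```text
time: 9.65
ee_pos: [0.5669, 0.0651, 0.1273]
tcp_rot: [-90.2, 0.4, -15.4]
wrist_force: [-0.4, -0.5, 0.1]
opening: 0.064
```

```bash
python3 knob.py 5
python3 - <<'E'
from h import *
c=camera("wrist"); P=pts(c); 
cc=np.array([.586,.063]); cx=np.array([.963,-.269]);cy=np.array([.269,.963]); d=P[...,:2]-cc; X=d@cx*1000;Y=d@cy*1000
for v in range(300,380,16): print(v,[(u,int(X[v,u]),int(Y[v,u]),int(P[v,u,2]*1000)) for u in list(range(170,230,10))+list(range(410,470,10))])
E
```

```text
9.65 [0.56693772 0.06510854 0.12732561] [-90.17845187   0.44224489 -15.44652341] [-0.4 -0.5  0.1] 0.06403778229995583
tool X,Y -0.018924171744982954 -0.003097226933353521
wrist 2507 top z 0.11577317445523871 X [-0.0587 -0.0175 -0.0055] Y [-0.1097 -0.0029  0.0092]
300 [(170, 32, -105, 39), (180, 41, -105, 19), (190, 47, -102, 5), (200, 46, -94, 7), (210, 46, -85, 8), (220, 46, -78, 8), (410, 45, 70, 8), (420, 45, 77, 9), (430, 44, 85, 10), (440, 45, 93, 8), (450, 47, 102, 5), (460, 39, 103, 22)]
316 [(170, 43, -105, 43), (180, 53, -105, 22), (190, 61, -103, 5), (200, 60, -95, 6), (210, -26, -36, 187), (220, -27, -33, 187), (410, 59, 71, 8), (420, -27, 31, 188), (430, -27, 35, 188), (440, 60, 95, 5), (450, 61, 103, 4), (460, 51, 104, 24)]
332 [(170, 54, -105, 46), (180, -23, -45, 192), (190, -23, -42, 192), (200, -26, -37, 198), (210, -27, -33, 200), (220, -23, -32, 191), (410, -16, 31, 178), (420, -24, 30, 193), (430, -27, 32, 198), (440, -27, 35, 198), (450, -23, 40, 192), (460, -23, 44, 191)]
348 [(170, -23, -45, 201), (180, -23, -42, 201), (190, -27, -37, 208), (200, -27, -34, 208), (210, -24, -32, 204), (220, -18, -32, 193), (410, -11, 31, 181), (420, -19, 31, 194), (430, -24, 31, 204), (440, -27, 33, 207), (450, -27, 35, 209), (460, -23, 41, 201)]
364 [(170, -28, -38, 219), (180, -26, -37, 215), (190, -26, -35, 215), (200, -26, -32, 215), (210, -20, -32, 206), (220, -13, -32, 194), (410, -5, 31, 182), (420, -14, 31, 195), (430, -21, 30, 206), (440, -26, 30, 215), (450, -26, 33, 215), (460, -26, 36, 215)]
```

Call:
move_arm:
  deltas:
    - [[0,0.02,-0.0015,0],[0,0.04,-0.0015,0],[0,0.06,-0.0015,0],[0,0.08,-0.0015,0],[0,0.09,-0.0015,0]]

```text
time: 10.35
ee_pos: [0.5701, 0.064, 0.0433]
tcp_rot: [-90.0, -0.1, -15.4]
wrist_force: [0.1, -0.4, -0.4]
opening: 0.0641
```

Call:
move_arm:
  deltas:
    - [[0,0,0,0],[0,0,0,0],[0,0,0,0],[0,0,0,0],[0,0,0,0]]
  claw: 0.015
  newtons: 60

```text
time: 10.85
ee_pos: [0.5703, 0.064, 0.0446]
tcp_rot: [-89.9, -0.2, -15.4]
wrist_force: [-1.1, -0.6, 7.0]
opening: 0.0247
```

```bash
python3 knob.py 6; python3 -c "
import cv2; cv2.imwrite('pics/w6c.png',cv2.imread('pics/wrist_6.png')[100:,100:540])"
```

```text
10.85 [0.57029322 0.06402623 0.04459844] [-89.94365674  -0.15344536 -15.38718429] [-1.1 -0.6  7. ] 0.024717864945487365
tool X,Y -0.015401684369543273 -0.0032368651124617667
wrist 7095 top z 0.1153661147883388 X [-0.0282 -0.0178 -0.0057] Y [-0.0137 -0.0024  0.009 ]
```

View pics/w6c.png

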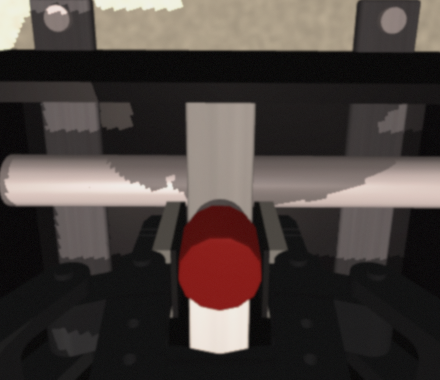

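The knob is held between both pads (crop 220,255) with an opening of 24.7 mm. Now I pull straight up in steps.

Call:
move_arm:
  deltas:
    - [[0,-0.003,0,0],[0,-0.006,0,0],[0,-0.009,0,0],[0,-0.012,0,0],[0,-0.015,0,0]]
  newtons: 80

```text
time: 11.5
ee_pos: [0.5701, 0.064, 0.0573]
tcp_rot: [-90.0, -0.0, -15.4]
wrist_force: [7.3, 0.9, -9.5]
opening: 0.0241
```

```bash
python3 knob.py 7
```

```text
11.5 [0.57007005 0.06404459 0.05727164] [-8.99805905e+01 -4.78622295e-02 -1.53837203e+01] [ 7.3  0.9 -9.5] 0.024143234629515602
tool X,Y -0.0156215389429968 -0.0032792135490800796
wrist 7026 top z 0.12785398262049838 X [-0.0282 -0.0178 -0.0057] Y [-0.0137 -0.0022  0.009 ]
```

Call:
move_arm:
  deltas:
    - [[0,-0.001,0,0],[0,-0.002,0,0],[0,-0.003,0,0],[0,-0.004,0,0],[0,-0.005,0,0]]

```text
time: 12.15
ee_pos: [0.5701, 0.064, 0.0619]
tcp_rot: [-90.0, -0.0, -15.4]
wrist_force: [9.4, 0.5, -12.6]
opening: 0.024
```

```bash
python3 knob.py 8
```

```text
12.15 [0.57006382 0.06402429 0.06186719] [-8.99906724e+01 -3.32617105e-02 -1.53849271e+01] [  9.4   0.5 -12.6] 0.02404146272977569
tool X,Y -0.015622076851992649 -0.00330044546380701
wrist 7047 top z 0.13242367408763495 X [-0.0281 -0.0178 -0.0057] Y [-0.0137 -0.0022  0.009 ]
```

Call:
move_arm:
  deltas:
    - [[0,-0.001,0,0],[0,-0.002,0,0],[0,-0.002,0,0]]

```text
time: 12.6
ee_pos: [0.57, 0.064, 0.0629]
tcp_rot: [-90.0, 0.0, -15.4]
wrist_force: [11.1, 0.9, -18.2]
opening: 0.0239
```

```bash
python3 knob.py 9
```

```text
12.6 [0.56997617 0.0640126  0.06287873] [-9.00045231e+01  1.21588892e-02 -1.53842166e+01] [ 11.1   0.9 -18.2] 0.023940968713859256
tool X,Y -0.015703333045572664 -0.0033352798011291995
wrist 7050 top z 0.13343445318572045 X [-0.0282 -0.0178 -0.0057] Y [-0.0137 -0.0022  0.009 ]
```

The knob has risen 18.1 mm. The arm moved only 1 of the last 2 mm and the force jumped to 18 N, so it is on its upper stop. I hold it, then check that it stays and that the lid is still open.

Call:
move_arm:
  deltas:
    - [[0,0,0,0],[0,0,0,0],[0,0,0,0],[0,0,0,0],[0,0,0,0]]

```text
time: 13.25
ee_pos: [0.57, 0.064, 0.0629]
tcp_rot: [-90.0, 0.0, -15.4]
wrist_force: [10.9, 0.7, -16.9]
opening: 0.0243
```

```bash
python3 knob.py 10; python3 -c "
import cv2; cv2.imwrite('pics/s10c.png',cv2.imread('pics/scene_10.png')[100:420,190:520])"
```

```text
13.25 [0.56998888 0.06403836 0.06289134] [-9.00061405e+01  9.62681480e-03 -1.53837905e+01] [ 10.9   0.7 -16.9] 0.024287343077950434
tool X,Y -0.015698028083760193 -0.0033070475805064186
wrist 7046 top z 0.13344192139567101 X [-0.0282 -0.0178 -0.0057] Y [-0.0137 -0.0022  0.009 ]
```

View pics/s10c.png

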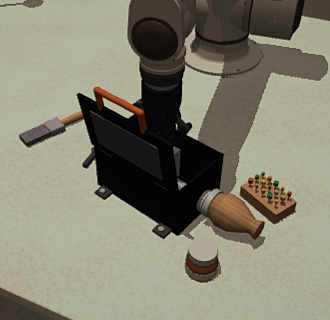

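The lid leans open with its handle at the top (crop 118,108), the gripper holds the knob inside, and the bystanders are in place. The hold is steady, so I hand in.

```bash
python3 -c "
from workcell import job_done; print(job_done())"
```

```text
the job is handed in; nothing more can be done
None
```

I opened the lid onto its stop by its loop handle, then gripped the red knob and pulled the plunger up to its upper stop. I handed the job in at about 13.3 s with the gripper still holding it there.

**Last checks:**
- **Lid:** after I let go, the handle was at X = 106.5 mm, z = 0.298 m, against about 106 mm and 0.295 m expected on the stop. The last picture shows the lid still open.
- **Plunger:** the knob top rose 18.1 mm by wrist depth, from 0.1154 to 0.1334 m. It did not change over 0.5 s of holding at 80 N grip (opening 24 mm). On the last 2 mm pull the tool moved only 1 mm and the force rose from 12.6 to about 18 N, so it is on its stop.
- **Bystanders:** the pliers, brush, burr block and wax jar looked undisturbed in the pictures. I did not measure them again.

**Disagreements:**
- **Reported TCP height:** the state showed the fingertips about 41 mm lower than the cameras did. My first close on the handle therefore shut on empty air above the bar. I corrected from the camera depth and used the same offset for the knob.
- **Case position:** the wrist camera placed the handle and knob 3 to 5 mm nearer the robot than my first estimate, and I corrected for that.
- **Side force:** about 11 N remains along x while holding the knob, within the limits.

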